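# Wipe the reader deck and snap its cover on

### The job

Take the yellow scraper block in the gripper and wipe the three orange chips off the white deck of the optical reader, without touching them with the fingers, then stand or lay the scraper on the worktop clear of the reader. Take the blue clip cover and press it straight down, square and centred on the deck, until both steel catches snap over its edges and it sits fully home, and finish while still holding the cover and pressing it down: do not let go. Leave the two vials and the white jar where they stand.

Things in the scene. Friction and masses are not known exactly. Their poses are not given: they have to be found in the camera images.
- reader: optical reader fixed to the worktop. Origin: centre of its underside, z up. White flat deck 72 (x) by 84 mm (y), top at z = 30 mm, flush green window. Base plate 84 x 112 mm, 10 mm high. Far (+x) of the deck an open gutter for the chips: x 36 to 77, y -37 to 37 mm, floor at 6 mm, walls 18 mm high. The deck's near and far (x) sides are open; steel catches stand at its two y sides
- deck_centre (a point): centre of the deck's top face, axes as the reader's; where the centre of the cover's underside belongs
- catch_left (a joint): sprung steel catch, 16 mm wide, at the reader's +y side; rad, 0 at rest, grows as its nose is pushed outward (0.1 lets the cover pass). Nose: in to y = 37 mm, underside at z = 37.4 mm, 0.9 mm over the plate of a seated cover; above it a flare leans out to y = 43, z = 53 mm and guides the cover in. Passing both takes about 8 to 20 N in all; the force drops suddenly at the snap
- catch_right (a joint): the mirror image of catch_left at the reader's -y side (74 mm between the two noses)
- cover: loose blue clip cover, 80 g. Origin: centre of its underside, z up. A plate 68 mm (x) by 80 mm (y), 6.5 mm thick with a black gasket below, and on top a grip rib 12 mm thick (x), 50 mm long (y), from 6.5 to 41 mm above the origin. Its x belongs along the reader's x (either way round). Its y edges go under the catches
- scraper: loose yellow scraper block, 90 g, standing on its black rubber foot. Origin: centre of its underside, z up. Foot 24 mm (x) by 60 mm (y), 14 mm high, on top a grip rib 12 mm thick (x), 46 mm long (y), from 14 to 57 mm above the origin. It fits between the catches with its y along the reader's y, and is pushed along x
- chip1: loose orange resin chip, 12 x 9 x 8 mm, on the deck, starting within 21 mm of its centre in y, and from 3 mm nearer to 20 mm farther than its centre in x; origin: centre of its underside
- chip2: another such chip
- chip3: another such chip
- blue_vial: bystander: small glass vial with a blue cap, 29 mm across, 61 mm high; origin: centre of its underside
- red_vial: bystander: small glass vial with a red cap, 29 mm across, 61 mm high; origin: centre of its underside
- jar: bystander: white lidded jar, 82 mm across, 78 mm high; origin: centre of its underside
Not all that is in view belongs to the job. Of the things shaped like the cover, the blue one is meant.

How it is judged:
On the way, in this order (a step that is already met when the one before it is completed fails the run):
1. all three chips are off the deck while the gripper holds the scraper (z of each of chip1, chip2, chip3 in the frame of reader below 0.024 m and contact force between the fingers and scraper above 1 N), for 0.1 s.
2. the cover pushes a catch outward on its way down (value of joint any of catch_left, catch_right above 0.04 rad and contact force between cover and reader above 0.5 N and z of cover in the frame of deck_centre above 0.002 m).
At the end, for the whole second after the job is handed in: cover flat on the deck (within 1.5 mm of home, centred to 8 mm, square to 0.12 rad), both catches back (below 0.03 rad), held by the fingers and pressed on with over 4 N; chips below deck level; scraper at rest on the worktop, touching neither reader nor robot (horizontal distance between cover and deck_centre below 0.008 m and z of cover in the frame of deck_centre below 0.0015 m and angle between cover's own z axis and vertical below 0.04 rad and angle between the x axis of cover and the x axis of reader, either way round below 0.12 rad and value of joint each of catch_left, catch_right below 0.03 rad and contact force between cover and reader above 4 N and contact force between the fingers and cover above 2 N and z of each of chip1, chip2, chip3 in the frame of reader below 0.024 m and height (world z) of scraper below 0.035 m and linear speed of scraper below 0.02 m/s and contact force between scraper and reader below 0.1 N and contact force between scraper and the arm below 0.1 N and contact force between the fingers and scraper below 0.1 N); the arm keeps its last pose, push and grip.
It fails at once if the fingers touch a chip (contact force between the fingers and chip1 above 0.3 N or contact force between the fingers and chip2 above 0.3 N or contact force between the fingers and chip3 above 0.3 N).
It fails at once if a vial or the jar is moved more than 20 mm or tipped (distance of any of blue_vial, red_vial, jar from where it was at the start of the episode above 0.02 m or angle between any of blue_vial, red_vial, jar's own z axis and vertical above 0.3 rad).
It also fails if it takes over 61 s, if anything falls off the work surface, if the arm or the gripper's body presses on something with over 40 N, if the wrist force passes 120 N, or if a joint passes its speed limit or range.

### The arm

A 6-joint arm with a two-finger parallel gripper is mounted at the origin on a cart in front of the work surface, level with it; the furniture and walls round the work are solid. World frame = base frame: x ahead of the robot, y to its left, z up, the work surface at z = 0. Lengths are in m, angles in rad, forces in N, time in s.
With the tool pointing down it reaches from about 0.35 to 0.875 m from the base axis. Payload 15.5 kg.
Tool frame: the origin (TCP) lies at the very end of the fingers, on their centre line; the grasp point (between the pads) lies 19 mm behind it; z points along the fingers, y is the line along which they close (so a half turn about z gives the same grasp; the last joint's range is limited). The gripper opens to 85 mm and grips with 20 to 120 N. Pads are 22 mm wide; open, the fingers measure 114 mm over their backs; the gripper's body (76 mm by 85 mm) begins 54 mm behind the grasp point. The pads swing forward as they close: fully open they stand 13 mm farther back than shut.
Start: joints at [1.062, 0.494, 1.345, -0, 1.302, -0.096], TCP at [0.251, 0.572, 0.205] pointing down, gripper open.
Joint ranges: [-2.91, 2.91], [-0.82, 2.16], [0.22, 2.67], [-1.22, 4.37], [0.12, 2.79], [-3.08, 3.08]. Speed limits (rad/s): [1.89, 1.89, 2.57, 3.01, 3.01, 3.01].

### API

Orientations are given as a rotation vector (axis times angle).
In Python, from plant import env gives the robot as it stands.
- The arm moves only by the tool arm_command, never from a script. Its argument "rows" is a list of rows, each a list of 7 numbers: the shift along the tool's x, y, z in mm, then the turn, a rotation vector about the tool's x, y, z in rad, then the finger opening in mm, from 0 to 85.4. A call has exactly 5 rows; each row shifts and turns the commanded pose from where the row before left it, along the tool's axes as they then stand; what a row does not reach is not made up. A row lasts 1/10 s, in which the tool goes at most 50 mm and 8.59 degrees, less where a joint would pass 70% of its speed; a pose out of reach is approached as far as the arm can. A call is refused whole if a number of a shift passes 50 or a number of a turn 0.15, either way. A call with a gripper value outside its range is refused whole. The fingers move at their own pace and stop on an object; "grip_force" is the grip in N (left out, the last holds). Time passes only in rows, so rows that do not move let the fingers close, or fill a call up. It gives the time, the measured TCP pose, the force, the opening and the grip force at its end, in the units of the state.
- env.get_obs(): the state, without advancing time (a new reading comes with each control period).
- env.read_camera(name): name is "scene" or "top"; returns a dict with "frame" (400x640x3 uint8, red, green, blue), "intrinsics" (3x3 intrinsics, pixels), "camera_from_world" (4x4, takes a point from world to camera coordinates). Camera axes: x right, y up, looking along -z (the intrinsics and any distortion apply to the point x, -y, -z); pixel columns grow to the right and rows downward; lengths in m; the calibration is good to about 2 mm. A picture is of the moment at which its call begins. There is no depth.
- env.hand_in(): hands the job in; it is judged then, once.
The state is a dict: "time": time; "joint_positions": joint angles; "qvel": joint speeds; "joint_torque": joint torques, N m; "tcp_pos": TCP position; "tool_rot": TCP orientation; "wrist_force": force on the tool from outside, world axes, zero at the start; "moment": the same for the moment, N m; "width": finger opening in m; "gripper_force": force on a finger pad.
Only numpy, scipy, OpenCV 4.12 (cv2) and the standard library are available. Lean on these libraries where they do the work, as an engineer would, in place of code of your own. Each camera call takes 0.05 s, during which the arm holds its last target. There are 200 camera calls.

## Working session

There is one attempt and no reset: what is moved stays moved. The work goes in short steps, Python scripts to look and compute and a tool call to move; the robot and the scene stay as the last step left them, time stands still between calls to the robot, and variables do not carry over. Pictures are saved under pics/ and viewed, at most 10 in all, crops included, and the job is handed in when it is done.

Besides the shell and the picture viewer there is one more tool, called after ">>>" as name(argument=value, ...), one argument or row to a line, values as JSON. arm_command: Moves the arm, as the interface text tells. Its arguments: {"type":"object","properties":{"rows":{"type":"array"},"grip_force":{"type":"number"}},"required":["rows"]}

```bash
mkdir -p pics; python3 - <<'E'
from plant import env
import cv2,numpy as np,pickle
o=env.get_obs();print({k:np.round(v,3) for k,v in o.items()})
for n in("scene","top"):
    c=env.read_camera(n);pickle.dump(c,open(n+'0.pkl','wb'))
    cv2.imwrite(f'pics/{n}0.png',c['frame'][:,:,::-1]);print(c['intrinsics'],c['camera_from_world'],[k for k in c])
E
```

```text
{'time': np.float64(0.0), 'joint_positions': array([ 1.061,  0.494,  1.346, -0.   ,  1.302, -0.095]), 'qvel': array([-0.   , -0.001,  0.   , -0.001,  0.   ,  0.001]), 'joint_torque': array([ 5.0000e-03, -8.8218e+01, -3.8387e+01,  0.0000e+00,  1.0000e-02,
        0.0000e+00]), 'tcp_pos': array([0.251, 0.572, 0.205]), 'tool_rot': array([-6.450e-01, -3.074e+00,  2.000e-03]), 'wrist_force': array([ 0.086,  0.594, -0.495]), 'moment': array([-0.01 ,  0.018, -0.014]), 'gripper_force': np.float64(0.0), 'width': np.float64(0.086)}
[[468.29475723   0.         318.08324989]
 [  0.         468.29475723 198.39229129]
 [  0.           0.           1.        ]] [[ 0.79062028 -0.61227447  0.00628877 -0.44642447]
 [ 0.35578898  0.46773501  0.80909712 -0.28261251]
 [-0.49833099 -0.63745112  0.5876413  -1.12065723]
 [ 0.          0.          0.          1.        ]] ['frame', 'intrinsics', 'camera_from_world']
[[448.38680302   0.         318.62032847]
 [  0.         448.38680302 202.43281714]
 [  0.           0.           1.        ]] [[ 1.72541919e-02 -9.99850944e-01  6.18122694e-04  2.63393404e-03]
 [ 9.95544956e-01  1.72371924e-02  9.26990815e-02 -6.27194630e-01]
 [-9.26959189e-02 -9.84078814e-04  9.95693978e-01 -1.42591345e+00]
 [ 0.00000000e+00  0.00000000e+00  0.00000000e+00  1.00000000e+00]] ['frame', 'intrinsics', 'camera_from_world']
```

View pics/top0.png

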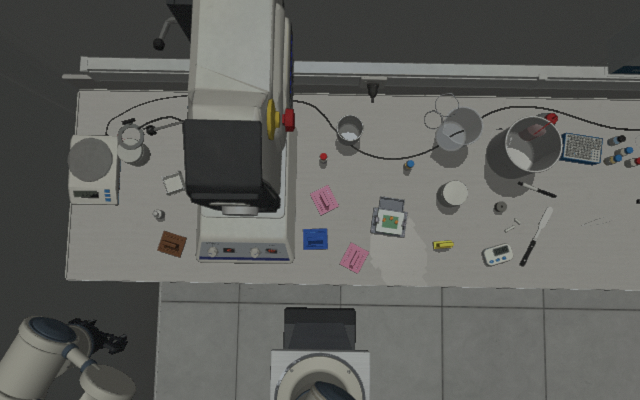

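View pics/scene0.png

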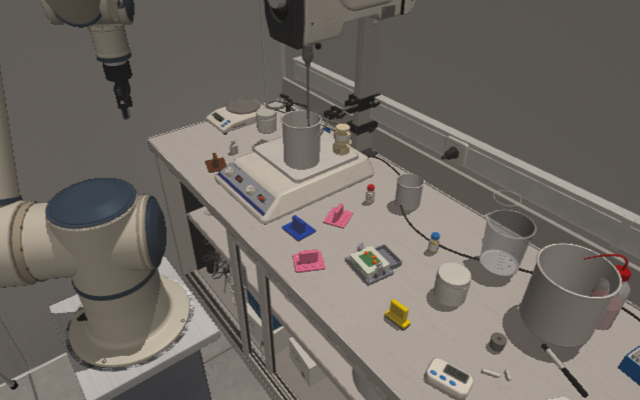

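Top view: the cover-shaped things are blue at (315,239), pink at (324,200) and (354,257), and brown at (172,243). Blue is the one described. The yellow scraper is at (443,244), the reader at (390,217), the vials at (323,157) and (409,164), and the jar at (453,194). Next I'll check the choice in a close crop.

```bash
python3 - <<'E'
import cv2,pickle
t=pickle.load(open('top0.pkl','rb'))['frame'][:,:,::-1]
s=pickle.load(open('scene0.pkl','rb'))['frame'][:,:,::-1]
cv2.imwrite('pics/tc.png',cv2.resize(t[180:280,300:460],None,fx=5,fy=5,interpolation=cv2.INTER_CUBIC))
cv2.imwrite('pics/sc.png',cv2.resize(s[205:335,275:435],None,fx=4.6,fy=4.6,interpolation=cv2.INTER_CUBIC))
E
```

```text
(no output)
```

View pics/tc.png

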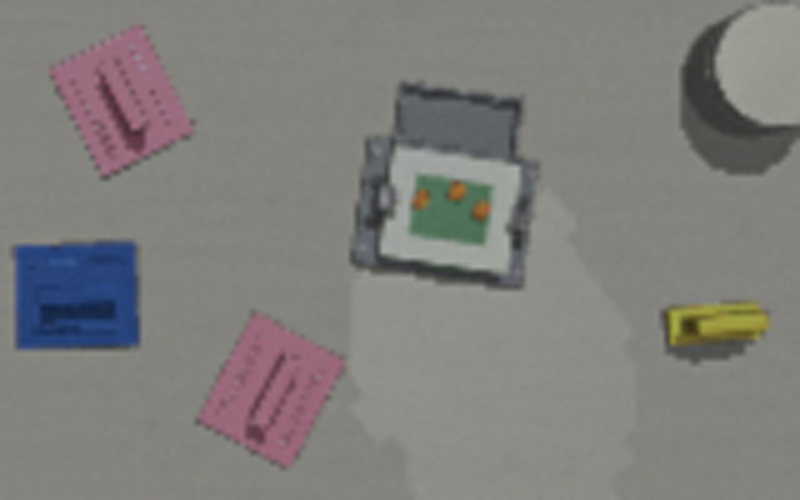

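View pics/sc.png

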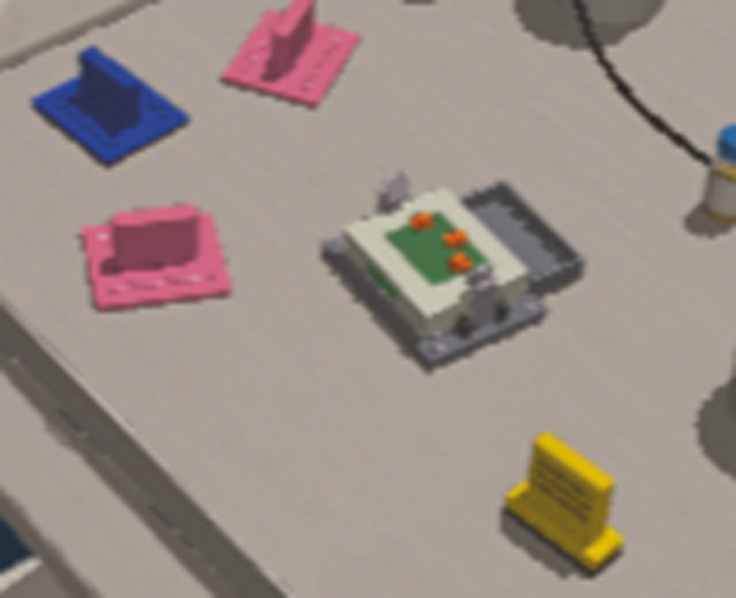

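The crop confirms the blue cover at (75,297), the scraper at (717,322), and three chips at (421,199), (457,190) and (482,210) on the deck. Next I'll fit poses from both views.

```bash
cat > fit.py <<'E'
import numpy as np,pickle
from scipy.optimize import least_squares
C={n:pickle.load(open(n+'0.pkl','rb')) for n in('top','scene')}
def proj(n,P):
    c=C[n];P=np.atleast_2d(P);q=P@c['camera_from_world'][:3,:3].T+c['camera_from_world'][:3,3]
    q=q*[1,-1,-1];q=q@c['intrinsics'].T;return q[:,:2]/q[:,2:]
def px(n,p):
    p=np.array(p,float);return (p+.5)/5-.5+[300,180] if n=='top' else (p+.5)/4.6-.5+[275,205]
def fit(obs,x0):
    def r(v,full=False):
        c,s=np.cos(v[2]),np.sin(v[2]);out=[]
        for n,m,p in obs:
            m=np.array(m)/1000;w=[v[0]+c*m[0]-s*m[1],v[1]+s*m[0]+c*m[1],m[2]]
            out.append(proj(n,w)[0]-px(n,p))
        return np.ravel(out)
    s=least_squares(r,x0,loss='soft_l1');print(np.round(s.x,4),'\n',np.round(r(s.x).reshape(-1,2),1).tolist());return s.x
E
cat > f1.py <<'E'
from fit import *
T,S='top','scene'
R=fit([(T,(-36,42,30),(378,263)),(T,(-36,-42,30),(510,277)),(T,(36,-42,30),(522,163)),(T,(36,42,30),(393,148)),
(T,(-42,56,10),(350,265)),(T,(-42,-56,10),(522,288)),(T,(42,56,10),(367,137)),(T,(42,-56,10),(538,162)),
(S,(-36,42,30),(345,235)),(S,(-36,-42,30),(428,335)),(S,(36,-42,30),(527,275)),(S,(36,42,30),(448,190)),(S,(-42,-56,0),(430,370))],[.6,-.2,0])
V=fit([(T,(34,40,6.5),(15,245)),(T,(34,-40,6.5),(137,243)),(T,(-34,-40,6.5),(138,347)),(T,(-34,40,6.5),(17,349)),
(S,(-34,40,6.5),(33,100)),(S,(-34,-40,6.5),(108,162)),(S,(34,-40,6.5),(188,118)),(S,(0,25,41),(90,49)),(S,(0,-25,41),(138,90))],[.5,0,0])
Y=fit([(T,(0,-23,57),(767,320)),(T,(-12,30,14),(668,345)),(T,(12,30,14),(664,309)),
(S,(-12,30,14),(510,490)),(S,(-12,-30,14),(594,564)),(S,(12,-30,14),(622,540)),(S,(0,23,57),(544,440)),(S,(0,-23,57),(610,482))],[.5,-.35,0])
for p in [(421,199),(457,190),(482,210)]:
    w=least_squares(lambda v:(proj(T,[v[0],v[1],.034])[0]-px(T,p)),[.6,-.2]).x
    c,s=np.cos(R[2]),np.sin(R[2]);d=w-R[:2];print('chip',np.round(w,4),np.round([c*d[0]+s*d[1],-s*d[0]+c*d[1]],4))
for n,p,z in [('jar',(453,194),.078),('blue',(409.5,162),.061),('red',(323,156),.061)]:
    print(n,least_squares(lambda v:proj(T,[v[0],v[1],z])[0]-p,[.6,-.2]).x.round(3))
E
python3 f1.py
```

```text
[ 0.5672 -0.2184 -0.1191] 
 [[0.6, -0.8], [0.0, -0.1], [0.3, 0.6], [0.3, 0.1], [0.9, 0.2], [0.6, 0.3], [0.7, 0.4], [0.4, 0.0], [-0.5, -2.3], [-0.2, -4.8], [0.5, -1.7], [-1.2, -1.6], [-0.2, 0.1]]
[0.5091 0.0212 0.0323] 
 [[0.7, 0.1], [0.7, 0.1], [0.8, 0.2], [0.5, 0.2], [-0.2, -0.8], [-0.1, -0.5], [0.9, -0.6], [-0.7, -0.9], [-0.7, -1.5]]
[ 0.4974 -0.3941  0.0356] 
 [[1.3, 1.0], [1.0, 0.0], [1.5, -0.2], [-0.7, -0.2], [-0.1, -0.7], [0.8, -0.7], [-0.7, -2.3], [-0.2, 0.3]]
chip [ 0.5753 -0.1975] [0.0055 0.0217]
chip [ 0.5815 -0.2207] [ 0.0145 -0.0006]
chip [ 0.5689 -0.2369] [ 0.0039 -0.0182]
jar [ 0.656 -0.408]
blue [ 0.759 -0.275]
red [0.774 0.002]
```

```bash
cat > go.py <<'E'
# usage: go.py x y z yaw : tool-frame shift (mm) and z-turn left so that tool y lies along world x rotated by yaw
import sys,numpy as np
from scipy.spatial.transform import Rotation as Ro
from plant import env
o=env.get_obs();x,y,z,yaw=map(float,sys.argv[1:5])
R=Ro.from_rotvec(o['tool_rot']).as_matrix()
best=None
for h in (0,np.pi):
    a=yaw+h;ty=np.array([np.cos(a),np.sin(a),0]);tz=np.array([0,0,-1.]);T=np.c_[np.cross(ty,tz),ty,tz]
    rv=Ro.from_matrix(R.T@T).as_rotvec();print('turn',rv.round(4),'q6',o['joint_positions'][5].round(3))
d=np.array([x,y,z])-o['tcp_pos']
print('t',round(float(o['time']),2),'tcp',(o['tcp_pos']*1000).round(1),'shift now',(R.T@d*1000).round(1),'F',o['wrist_force'].round(1),'w',round(float(o['width'])*1000,1),'gf',round(float(o['gripper_force']),1))
for h in (0,np.pi):
    a=yaw+h;ty=np.array([np.cos(a),np.sin(a),0]);tz=np.array([0,0,-1.]);T=np.c_[np.cross(ty,tz),ty,tz]
    print('shift after turn',(T.T@d*1000).round(1))
E
python3 go.py .4974 -.3941 .15 .0356
```

```text
turn [-1.0000e-03  5.0000e-04  1.1214e+00] q6 -0.096
turn [-5.0000e-04 -1.1000e-03 -2.0202e+00] q6 -0.096
t 0.1 tcp [251.1 572.  204.9] shift now [-613.9 -785.5   55.7] F [-0.8 -0.1 -0.4] w 85.2 gf 0.0
shift after turn [-974.2  211.7   54.9]
shift after turn [ 974.2 -211.7   54.9]
```

>>> arm_command(
  rows=[
    [0,0,0,0,0,0.15,85],
    [0,0,0,0,0,0.15,85],
    [0,0,0,0,0,0.15,85],
    [0,0,0,0,0,0.15,85],
    [0,0,0,0,0,0.15,85],
  ],
)

```text
time: 0.6
tcp_pos: [0.2512, 0.5721, 0.2051]
tool_rot: [1.735, 2.619, -0.001]
wrist_force: [-0.0, -0.0, -0.6]
width: 0.0851
gripper_force: 0.0
```

>>> arm_command(
  rows=[
    [0,0,0,0,0,0.125,85],
    [0,0,0,0,0,0.125,85],
    [0,0,0,0,0,0.12,85],
    [-41,9,0,0,0,0,85],
    [-41,9,0,0,0,0,85],
  ],
)

```text
time: 1.1
tcp_pos: [0.2721, 0.4902, 0.2048]
tool_rot: [2.179, 2.263, -0.001]
wrist_force: [0.2, -0.4, 0.2]
width: 0.0852
gripper_force: 0.0
```

>>> arm_command(
  rows=[
    [-41,9,0,0,0,0,85],
    [-41,9,0,0,0,0,85],
    [-41,9,0,0,0,0,85],
    [-41,9,0,0,0,0,85],
    [-41,9,0,0,0,0,85],
  ],
)

```text
time: 1.6
tcp_pos: [0.3248, 0.2861, 0.2054]
tool_rot: [2.179, 2.263, -0.0]
wrist_force: [1.0, 0.4, 1.0]
width: 0.0847
gripper_force: 0.0
```

>>> arm_command(
  rows=[
    [-41,9,0,0,0,0,85],
    [-41,9,0,0,0,0,85],
    [-41,9,0,0,0,0,85],
    [-41,9,0,0,0,0,85],
    [-41,9,0,0,0,0,85],
  ],
)

```text
time: 2.1
tcp_pos: [0.3774, 0.0829, 0.2055]
tool_rot: [2.18, 2.262, 0.0]
wrist_force: [1.3, 1.2, 0.2]
width: 0.085
gripper_force: 0.0
```

>>> arm_command(
  rows=[
    [-41,9,0,0,0,0,85],
    [-41,9,0,0,0,0,85],
    [-41,9,0,0,0,0,85],
    [-41,9,0,0,0,0,85],
    [-41,9,0,0,0,0,85],
  ],
)

```text
time: 2.6
tcp_pos: [0.4299, -0.1204, 0.2054]
tool_rot: [-2.18, -2.262, 0.0]
wrist_force: [1.3, 0.6, -0.2]
width: 0.0851
gripper_force: 0.0
```

```bash
python3 go.py .4974 -.3941 .15 .0356
```

```text
turn [-0.0002 -0.0002  0.0011] q6 -0.444
turn [ 3.0000e-04 -3.0000e-04 -3.1405e+00] q6 -0.444
t 2.6 tcp [ 429.9 -120.4  205.4] shift now [-276.    57.4   55.3] F [ 1.3  0.6 -0.2] w 85.1 gf 0.0
shift after turn [-275.9   57.7   55.4]
shift after turn [275.9 -57.7  55.4]
```

>>> arm_command(
  rows=[
    [-40,8,0,0,0,0,85],
    [-40,8,0,0,0,0,85],
    [-40,8,0,0,0,0,85],
    [-40,8,0,0,0,0,85],
    [-40,8,0,0,0,0,85],
  ],
)

```text
time: 3.1
tcp_pos: [0.4773, -0.3186, 0.2052]
tool_rot: [-2.18, -2.261, -0.0]
wrist_force: [0.3, 0.3, -0.2]
width: 0.0849
gripper_force: 0.0
```

>>> arm_command(
  rows=[
    [-38,9,0,0,0,0,85],
    [-38,9,0,0,0,0,85],
    [0,0,30,0,0,0,85],
    [0,0,35,0,0,0,85],
    [0,0,35,0,0,0,85],
  ],
)

```text
time: 3.6
tcp_pos: [0.498, -0.3925, 0.1041]
tool_rot: [2.18, 2.262, 0.0]
wrist_force: [-0.5, -0.1, 1.0]
width: 0.0849
gripper_force: 0.0
```

```bash
python3 go.py .4974 -.3941 .025 .0356; python3 - <<'E'
from plant import env
import cv2,numpy as np,pickle
c=[env.read_camera(n)['frame'][:,:,::-1] for n in('top','scene')]
a=cv2.resize(c[0][180:280,390:490],(400,400),interpolation=cv2.INTER_CUBIC);b=cv2.resize(c[1][240:340,350:450],(400,400),interpolation=cv2.INTER_CUBIC)
cv2.imwrite('pics/g1.png',np.hstack([a,b]))
E
```

```text
turn [0.0001 0.     0.0009] q6 -0.798
turn [-1.0000e-04  1.0000e-04 -3.1407e+00] q6 -0.798
t 3.6 tcp [ 498.  -392.5  104.1] shift now [-1.6 -0.6 79.1] F [-0.5 -0.1  1. ] w 84.9 gf 0.0
shift after turn [-1.6 -0.6 79.1]
shift after turn [ 1.6  0.6 79.1]
```

View pics/g1.png

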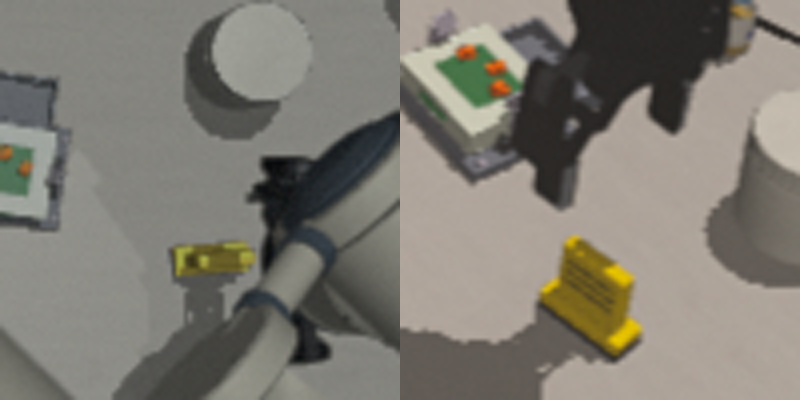

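The top view has the gripper over the scraper at (215,260), with parallax. The scene view has the fingertips at (555,205) and (670,130), above the scraper rib at (598,262). I'll check these against the projection.

```bash
python3 - <<'E'
from fit import *
for z in(.104,.117): 
  for d in (0,-.05,.05): print(z,d,(proj('scene',[.498+d,-.3925,z])[0]-[350,240])*4+[400,0],(proj('top',[.498+d,-.3925,z])[0]-[390,180])*4)
E
```

```text
0.104 0 [605.82810767 196.45611154] [243.75040958 258.23713798]
0.104 -0.05 [542.16413273 237.48352628] [244.41468682 324.28675283]
0.104 0.05 [666.56110509 157.31752689] [243.09061785 192.63352059]
0.117 0 [608.40063092 180.32998785] [248.81631533 258.25171989]
0.117 -0.05 [544.32468494 221.27116949] [249.50434411 324.93441731]
0.117 0.05 [669.50566547 141.28706339] [248.13297666 192.02358086]
```

>>> arm_command(
  rows=[
    [-1.5,-0.5,20,0,0,0,85],
    [0,0,25,0,0,0,85],
    [0,0,20,0,0,0,85],
    [0,0,12,0,0,0,85],
    [0,0,2,0,0,0,85],
  ],
)

```text
time: 4.2
tcp_pos: [0.4976, -0.3937, 0.0264]
tool_rot: [-2.179, -2.262, 0.0]
wrist_force: [0.6, -0.7, -0.7]
width: 0.0846
gripper_force: 0.0
```

>>> arm_command(
  rows=[
    [0,0,0,0,0,0,0],
    [0,0,0,0,0,0,0],
    [0,0,0,0,0,0,0],
    [0,0,0,0,0,0,0],
    [0,0,0,0,0,0,0],
  ],
  grip_force=50,
)

```text
time: 4.7
tcp_pos: [0.4978, -0.3939, 0.0269]
tool_rot: [2.18, 2.262, 0.0]
wrist_force: [0.2, -0.2, -0.6]
width: 0.0119
gripper_force: 3.7
```

>>> arm_command(
  rows=[
    [0,0,0,0,0,0,0],
    [0,0,0,0,0,0,0],
    [0,0,0,0,0,0,0],
    [0,0,0,0,0,0,0],
    [0,0,0,0,0,0,0],
  ],
)

```text
time: 5.2
tcp_pos: [0.498, -0.394, 0.0269]
tool_rot: [2.179, 2.262, 0.0]
wrist_force: [0.2, 1.1, 7.2]
width: 0.0099
gripper_force: 49.1
```

>>> arm_command(
  rows=[
    [0,0,-10,0,0,0,0],
    [0,0,-20,0,0,0,0],
    [0,0,-25,0,0,0,0],
    [0,0,-20,0,0,0.08,0],
    [0,0,0,0,0,0.075,0],
  ],
)

```text
time: 5.7
tcp_pos: [0.4988, -0.3949, 0.1049]
tool_rot: [2.348, 2.08, 0.0]
wrist_force: [-0.7, -0.8, -1.7]
width: 0.0098
gripper_force: 49.0
```

```bash
python3 go.py .5374 -.2148 .100 -.119
```

```text
turn [ 0.0035  0.0027 -0.002 ] q6 -0.642
turn [ 0.0043 -0.0055  3.1395] q6 -0.642
t 5.7 tcp [ 498.8 -394.9  104.9] shift now [183.4  16.5   4.5] F [-0.7 -0.8 -1.7] w 9.8 gf 49.0
shift after turn [183.4  16.9   4.9]
shift after turn [-183.4  -16.9    4.9]
```

>>> arm_command(
  rows=[
    [37,3.4,0,0,0,0,0],
    [37,3.4,0,0,0,0,0],
    [37,3.4,0,0,0,0,0],
    [37,3.4,0,0,0,0,0],
    [35,3.4,0,0,0,0,0],
  ],
)

```text
time: 6.2
tcp_pos: [0.5362, -0.2125, 0.1021]
tool_rot: [2.349, 2.086, 0.0]
wrist_force: [0.2, -0.2, -1.0]
width: 0.01
gripper_force: 49.0
```

>>> arm_command(
  rows=[
    [0,0,0,0,0,0,0],
    [0,0,0,0,0,0,0],
    [0,0,0,0,0,0,0],
    [0,0,15,0,0,0,0],
    [0,0,10,0,0,0,0],
  ],
)

```text
time: 6.7
tcp_pos: [0.5358, -0.2151, 0.076]
tool_rot: [2.35, 2.085, -0.0]
wrist_force: [0.3, 0.4, -1.4]
width: 0.0101
gripper_force: 49.0
```

```bash
python3 go.py .5374 -.2148 .060 -.119; python3 - <<'E'
from plant import env
import cv2,numpy as np,pickle
c=[env.read_camera(n)['frame'][:,:,::-1] for n in('top','scene')]
a=cv2.resize(c[0][170:270,340:440],(400,400),interpolation=cv2.INTER_CUBIC);b=cv2.resize(c[1][200:300,330:430],(400,400),interpolation=cv2.INTER_CUBIC)
cv2.imwrite('pics/g2.png',np.hstack([a,b]))
E
```

```text
turn [-0.      0.0001 -0.0003] q6 -0.366
turn [2.0000e-04 0.0000e+00 3.1412e+00] q6 -0.366
t 6.7 tcp [ 535.8 -215.1   76. ] shift now [ 0.5  1.5 16. ] F [ 0.3  0.4 -1.4] w 10.1 gf 49.0
shift after turn [ 0.5  1.5 16. ]
shift after turn [-0.5 -1.5 16. ]
```

View pics/g2.png

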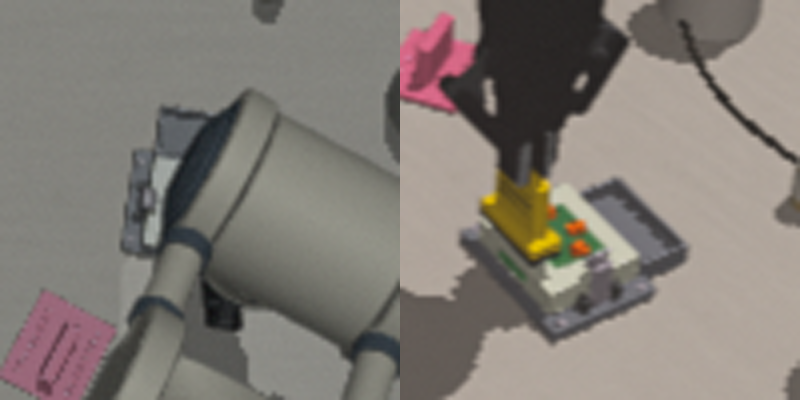

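The scraper hangs level over the near part of the deck, with its foot from (485,210) to (555,245). The chips at (552,212), (577,227) and (580,248) are ahead of it.

>>> arm_command(
  rows=[
    [0,1,7,0,0,0,0],
    [0,0,6,0,0,0,0],
    [0,0,3,0,0,0,0],
    [0,0,1,0,0,0,0],
    [0,0,0,0,0,0,0],
  ],
)

```text
time: 7.3
tcp_pos: [0.5371, -0.2141, 0.0594]
tool_rot: [-2.348, -2.087, 0.0]
wrist_force: [0.6, -0.8, -0.9]
width: 0.0101
gripper_force: 49.0
```

>>> arm_command(
  rows=[
    [0,0,0.5,0,0,0,0],
    [0,0,0.5,0,0,0,0],
    [0,0,0.5,0,0,0,0],
    [0,0,0,0,0,0,0],
    [0,0,0,0,0,0,0],
  ],
)

```text
time: 7.8
tcp_pos: [0.5371, -0.2142, 0.058]
tool_rot: [2.349, 2.087, 0.0]
wrist_force: [-0.3, 0.1, 0.2]
width: 0.0099
gripper_force: 49.0
```

>>> arm_command(
  rows=[
    [0,4,0.4,0,0,0,0],
    [0,5,0,0,0,0,0],
    [0,6,0,0,0,0,0],
    [0,6,0,0,0,0,0],
    [0,6,0,0,0,0,0],
  ],
)

```text
time: 8.3
tcp_pos: [0.5646, -0.2175, 0.0576]
tool_rot: [2.348, 2.087, 0.0]
wrist_force: [-0.6, -1.0, -0.4]
width: 0.0098
gripper_force: 49.0
```

>>> arm_command(
  rows=[
    [0,6,0,0,0,0,0],
    [0,6,0,0,0,0,0],
    [0,6,0,0,0,0,0],
    [0,6,0,0,0,0,0],
    [0,6,0,0,0,0,0],
  ],
)

```text
time: 8.8
tcp_pos: [0.5943, -0.221, 0.0576]
tool_rot: [2.349, 2.087, 0.0]
wrist_force: [-0.0, -0.1, -1.1]
width: 0.01
gripper_force: 49.0
```

>>> arm_command(
  rows=[
    [0,5,0,0,0,0,0],
    [0,4,0,0,0,0,0],
    [0,0,0,0,0,0,0],
    [0,0,0,0,0,0,0],
    [0,0,0,0,0,0,0],
  ],
)

```text
time: 9.3
tcp_pos: [0.6024, -0.2219, 0.0575]
tool_rot: [-2.348, -2.086, 0.0]
wrist_force: [0.5, -0.3, -1.2]
width: 0.0093
gripper_force: 49.0
```

```bash
python3 go.py .5374 -.2148 .060 -.119; python3 - <<'E'
from plant import env
import cv2,numpy as np,pickle
c=[env.read_camera(n)['frame'][:,:,::-1] for n in('top','scene')]
a=cv2.resize(c[0][170:270,340:440],(400,400),interpolation=cv2.INTER_CUBIC);b=cv2.resize(c[1][200:300,330:430],(400,400),interpolation=cv2.INTER_CUBIC)
cv2.imwrite('pics/g3.png',np.hstack([a,b]))
E
```

```text
turn [-0.0003 -0.0001  0.001 ] q6 -0.328
turn [ 1.0000e-04 -5.0000e-04 -3.1406e+00] q6 -0.328
t 9.3 tcp [ 602.4 -221.9   57.5] shift now [ -0.6 -65.4  -2.4] F [ 0.5 -0.3 -1.2] w 9.3 gf 49.0
shift after turn [ -0.7 -65.4  -2.5]
shift after turn [ 0.7 65.4 -2.5]
```

View pics/g3.png

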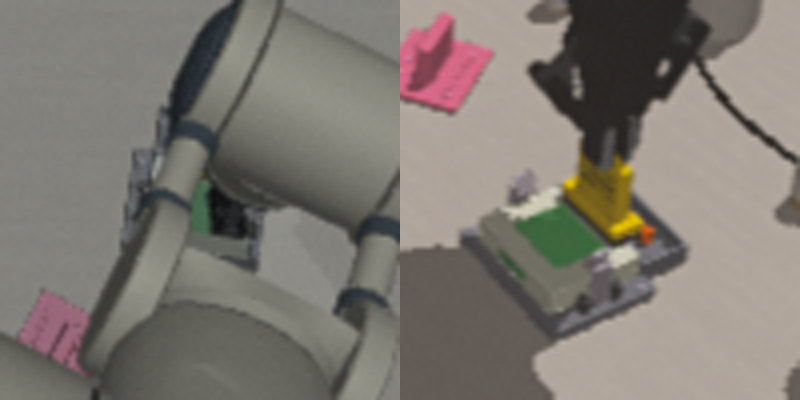

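The deck is clear, and one chip shows in the gutter at (648,235). The other two are hidden behind the scraper, so I'll push slightly further, lift, and look.

>>> arm_command(
  rows=[
    [0,4,0,0,0,0,0],
    [0,0,0,0,0,0,0],
    [0,0,-10,0,0,0,0],
    [0,0,-20,0,0,0,0],
    [0,0,-25,0,0,0,0],
  ],
)

```text
time: 9.9
tcp_pos: [0.6061, -0.2222, 0.1131]
tool_rot: [-2.348, -2.086, 0.001]
wrist_force: [0.8, -0.4, -0.4]
width: 0.0099
gripper_force: 49.0
```

```bash
python3 go.py .4976 -.3939 .110 .0356; python3 - <<'E'
from plant import env
import cv2,numpy as np,pickle
c=[env.read_camera(n)['frame'][:,:,::-1] for n in('top','scene')]
a=cv2.resize(c[0][170:270,340:440],(400,400),interpolation=cv2.INTER_CUBIC);b=cv2.resize(c[1][200:300,330:430],(400,400),interpolation=cv2.INTER_CUBIC)
cv2.imwrite('pics/g4.png',np.hstack([a,b]))
E
```

```text
turn [-0.0014 -0.0006 -0.1536] q6 -0.326
turn [-8.000e-04  2.000e-03  2.988e+00] q6 -0.326
t 9.9 tcp [ 606.1 -222.2  113.1] shift now [-183.3  -87.5    3.2] F [ 0.8 -0.4 -0.4] w 9.9 gf 49.0
shift after turn [-167.7 -114.6    3.1]
shift after turn [167.7 114.6   3.1]
```

View pics/g4.png

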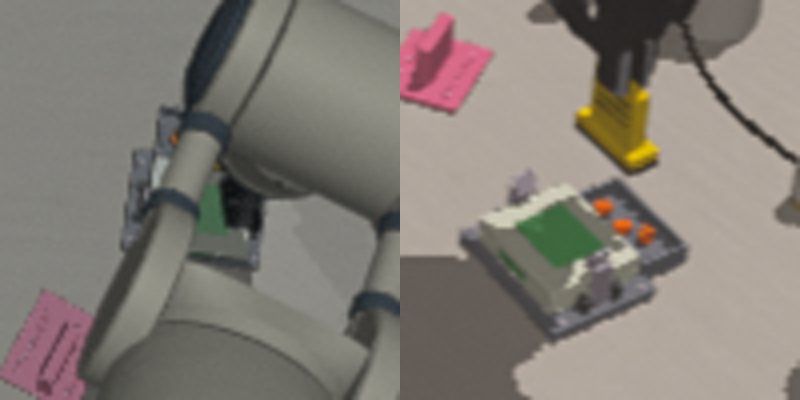

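All three chips lie in the gutter, at (602,207), (622,227) and (647,234). Now I'll put the scraper back.

>>> arm_command(
  rows=[
    [-37,-18,0,0,0,0,0],
    [-37,-18,0,0,0,0,0],
    [-37,-18,0,0,0,0,0],
    [-37,-18,0,0,0,0,0],
    [-35,-16,0,0,0,0,0],
  ],
)

```text
time: 10.5
tcp_pos: [0.4964, -0.3951, 0.1127]
tool_rot: [-2.349, -2.086, 0.0]
wrist_force: [0.8, 0.3, -0.7]
width: 0.0097
gripper_force: 49.0
```

>>> arm_command(
  rows=[
    [0,0,10,0,0,-0.08,0],
    [0,0,20,0,0,-0.074,0],
    [0,0,25,0,0,0,0],
    [0,0,20,0,0,0,0],
    [0,0,5,0,0,0,0],
  ],
)

```text
time: 11.0
tcp_pos: [0.4967, -0.3929, 0.0307]
tool_rot: [-2.179, -2.259, 0.0]
wrist_force: [-0.1, 0.5, -0.3]
width: 0.0097
gripper_force: 49.0
```

>>> arm_command(
  rows=[
    [0,0,3,0,0,0,0],
    [0,0,2,0,0,0,0],
    [0,0,0.5,0,0,0,0],
    [0,0,0,0,0,0,0],
    [0,0,0,0,0,0,0],
  ],
)

```text
time: 11.5
tcp_pos: [0.4979, -0.394, 0.0276]
tool_rot: [2.181, 2.26, -0.0]
wrist_force: [0.2, -0.2, -1.2]
width: 0.0101
gripper_force: 49.0
```

>>> arm_command(
  rows=[
    [0,0,0.7,0,0,0,0],
    [0,0,0,0,0,0,0],
    [0,0,0,0,0,0,20],
    [0,0,0,0,0,0,40],
    [0,0,0,0,0,0,85],
  ],
)

```text
time: 12.0
tcp_pos: [0.4977, -0.3938, 0.0264]
tool_rot: [-2.181, -2.261, 0.0]
wrist_force: [0.1, -0.8, 0.2]
width: 0.0482
gripper_force: 0.0
```

>>> arm_command(
  rows=[
    [0,0,0,0,0,0,85],
    [0,0,0,0,0,0,85],
    [0,0,0,0,0,0,85],
    [0,0,0,0,0,0,85],
    [0,0,-10,0,0,0,85],
  ],
)

```text
time: 12.5
tcp_pos: [0.4971, -0.3932, 0.0356]
tool_rot: [-2.18, -2.26, 0.0]
wrist_force: [-0.9, 0.1, 1.0]
width: 0.0851
gripper_force: 0.0
```

>>> arm_command(
  rows=[
    [0,0,-30,0,0,0,85],
    [0,0,-35,0,0,0,85],
    [0,0,-35,0,0,0,85],
    [0,0,-30,0,0,0,85],
    [0,0,0,0,0,0,85],
  ],
)

```text
time: 13.0
tcp_pos: [0.4994, -0.3953, 0.1716]
tool_rot: [2.176, 2.256, 0.0]
wrist_force: [0.0, 0.1, -0.4]
width: 0.0851
gripper_force: 0.0
```

```bash
python3 go.py .5091 .0212 .15 .0323
```

```text
turn [0.0052 0.0054 0.0038] q6 -0.799
turn [-0.0084  0.0082 -3.1378] q6 -0.799
t 13.0 tcp [ 499.4 -395.3  171.6] shift now [416.   24.6  19.5] F [ 0.   0.1 -0.4] w 85.1 gf 0.0
shift after turn [416.   23.1  21.6]
shift after turn [-416.   -23.1   21.6]
```

>>> arm_command(
  rows=[
    [38,2,0,0,0,0,85],
    [38,2,0,0,0,0,85],
    [38,2,0,0,0,0,85],
    [38,2,0,0,0,0,85],
    [38,2,0,0,0,0,85],
  ],
)

```text
time: 13.5
tcp_pos: [0.5005, -0.202, 0.1665]
tool_rot: [-2.181, -2.261, -0.0]
wrist_force: [0.5, 0.8, 0.6]
width: 0.0848
gripper_force: 0.0
```

>>> arm_command(
  rows=[
    [38,2,0,0,0,0,85],
    [38,2,0,0,0,0,85],
    [38,2,0,0,0,0,85],
    [38,2,0,0,0,0,85],
    [38,2,0,0,0,0,85],
  ],
)

```text
time: 14.0
tcp_pos: [0.5036, -0.0118, 0.1665]
tool_rot: [2.181, 2.261, 0.0]
wrist_force: [0.4, 0.9, 0.4]
width: 0.085
gripper_force: 0.0
```

>>> arm_command(
  rows=[
    [36,2,10,0,0,0,85],
    [0,0,35,0,0,0,85],
    [0,0,30,0,0,0,85],
    [0,0,15,0,0,0,85],
    [0,0,0,0,0,0,85],
  ],
)

```text
time: 14.5
tcp_pos: [0.5032, 0.0229, 0.0747]
tool_rot: [-2.179, -2.259, 0.004]
wrist_force: [-0.1, -0.7, 0.7]
width: 0.0849
gripper_force: 0.0
```

```bash
python3 go.py .5091 .0212 .013 .0323;  python3 - <<'E'
from plant import env
import cv2,numpy as np,pickle
c=[env.read_camera(n)['frame'][:,:,::-1] for n in('top','scene')]
pickle.dump(c,open('pre.pkl','wb'))
b=cv2.resize(c[1][190:340,250:450],(800,600),interpolation=cv2.INTER_CUBIC)
cv2.imwrite('pics/g5.png',b)
E
```

```text
turn [-0.0037 -0.0004  0.0039] q6 -0.109
turn [ 7.0000e-04 -5.8000e-03 -3.1377e+00] q6 -0.109
t 14.5 tcp [503.2  22.9  74.7] shift now [-2.   6.  61.7] F [-0.1 -0.7  0.7] w 84.9 gf 0.0
shift after turn [-1.9  5.8 61.7]
shift after turn [ 1.9 -5.8 61.7]
```

View pics/g5.png

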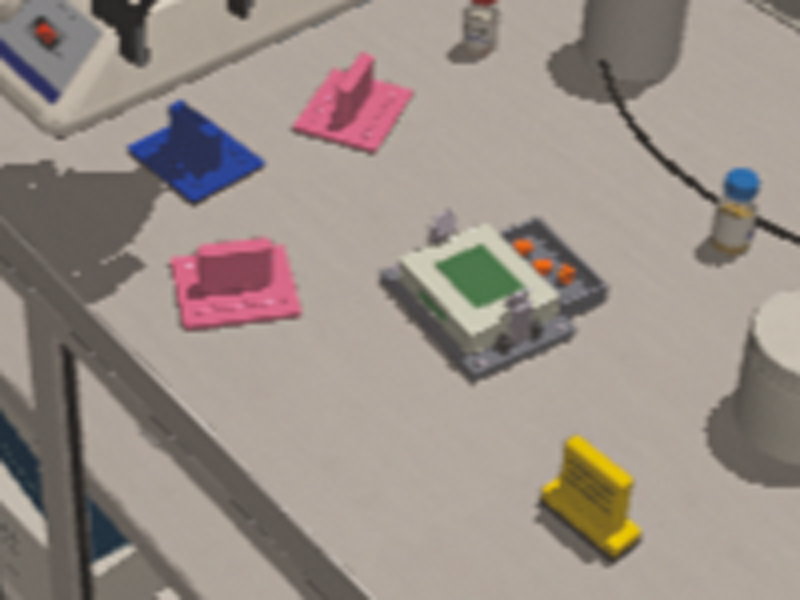

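The scraper stands free at (590,500) and the deck is clear, with the chips in the gutter at (523,245), (542,265) and (567,272). The blue cover is at (195,150) and the fingertips are at (135,60) and (240,12). I'll check these by projection.

```bash
python3 - <<'E'
from fit import *
f=lambda P:((proj('scene',P)-[250,190])*4).round(0).tolist()
print('tips',f([[.453,.0229,.088],[.503,.0229,.088],[.553,.0229,.088]]))
def box(x,y,a,pts):
    c,s=np.cos(a),np.sin(a);return [[x+(c*p-s*q)/1e3,y+(s*p+c*q)/1e3,z/1e3] for p,q,z in pts]
print('cover',f(box(.5091,.0212,.0323,[(-34,40,6.5),(-34,-40,6.5),(34,-40,6.5),(0,25,41),(0,-25,41)])))
print('reader',f(box(.5672,-.2184,-.1191,[(-36,42,30),(-36,-42,30),(36,-42,30),(36,42,30),(-42,-56,0),(77,-37,18),(77,37,18)])))
E
```

```text
tips [[127.0, 90.0], [185.0, 64.0], [241.0, 39.0]]
cover [[126.0, 142.0], [192.0, 197.0], [265.0, 159.0], [174.0, 97.0], [216.0, 131.0]]
reader [[396.0, 254.0], [470.0, 331.0], [559.0, 291.0], [483.0, 217.0], [472.0, 381.0], [601.0, 278.0], [534.0, 215.0]]
```

>>> arm_command(
  rows=[
    [-2,6,0,0,0,0.002,85],
    [0,0,20,0,0,0,85],
    [0,0,20,0,0,0,85],
    [0,0,15,0,0,0,85],
    [0,0,5,0,0,0,85],
  ],
)

```text
time: 15.1
tcp_pos: [0.5113, 0.0207, 0.0161]
tool_rot: [2.184, 2.258, 0.0]
wrist_force: [-0.8, -0.9, 1.0]
width: 0.0848
gripper_force: 0.0
```

>>> arm_command(
  rows=[
    [0,0,0,0,0,0,85],
    [0,0,0,0,0,0,85],
    [0,0,0,0,0,0,85],
    [0,0,0,0,0,0,85],
    [0,0,0,0,0,0,85],
  ],
)

```text
time: 15.6
tcp_pos: [0.511, 0.0209, 0.0168]
tool_rot: [2.183, 2.259, 0.001]
wrist_force: [0.5, 0.9, -0.4]
width: 0.0852
gripper_force: 0.0
```

```bash
python3 go.py .5091 .0212 .013 .0323
```

```text
turn [0.0007 0.0001 0.0017] q6 -0.11
turn [-2.0000e-04  1.1000e-03 -3.1398e+00] q6 -0.11
t 15.6 tcp [511.   20.9  16.8] shift now [ 0.3 -1.9  3.8] F [ 0.5  0.9 -0.4] w 85.2 gf 0.0
shift after turn [ 0.3 -1.9  3.8]
shift after turn [-0.3  1.9  3.8]
```

>>> arm_command(
  rows=[
    [0,-2,3,0,0,0,85],
    [0,0,0,0,0,0,0],
    [0,0,0,0,0,0,0],
    [0,0,0,0,0,0,0],
    [0,0,0,0,0,0,0],
  ],
  grip_force=90,
)

```text
time: 16.1
tcp_pos: [0.5088, 0.0209, 0.0134]
tool_rot: [2.183, 2.259, -0.0]
wrist_force: [0.7, 0.5, 0.3]
width: 0.0279
gripper_force: 0.0
```

>>> arm_command(
  rows=[
    [0,0,0,0,0,0,0],
    [0,0,0,0,0,0,0],
    [0,0,0,0,0,0,0],
    [0,0,0,0,0,0,0],
    [0,0,0,0,0,0,0],
  ],
)

```text
time: 16.6
tcp_pos: [0.5089, 0.0209, 0.0135]
tool_rot: [2.183, 2.259, 0.0]
wrist_force: [-0.9, 0.2, 5.3]
width: 0.0061
gripper_force: 88.7
```

>>> arm_command(
  rows=[
    [0,0,-10,0,0,0,0],
    [0,0,-25,0,0,0,0],
    [0,0,-30,0,0,0,0],
    [0,0,-25,0,0,0,0],
    [0,0,-10,0,0,0,0],
  ],
)

```text
time: 17.1
tcp_pos: [0.5097, 0.0208, 0.116]
tool_rot: [2.182, 2.257, 0.003]
wrist_force: [1.1, -0.8, -1.9]
width: 0.006
gripper_force: 88.4
```

>>> arm_command(
  rows=[
    [0,0,0,0,0,0.08,0],
    [0,0,0,0,0,0.072,0],
    [0,0,0,0,0,0,0],
    [0,0,0,0,0,0,0],
    [0,0,0,0,0,0,0],
  ],
)

```text
time: 17.6
tcp_pos: [0.5086, 0.0209, 0.1132]
tool_rot: [-2.346, -2.088, 0.001]
wrist_force: [0.2, -0.1, -0.3]
width: 0.0064
gripper_force: 88.4
```

```bash
python3 go.py .5672 -.2184 .090 -.119
```

```text
turn [-0.0005  0.      0.0028] q6 0.04
turn [-1.0000e-04 -8.0000e-04 -3.1388e+00] q6 0.04
t 17.6 tcp [508.6  20.9 113.2] shift now [-230.9   86.    23.1] F [ 0.2 -0.1 -0.3] w 6.4 gf 88.4
shift after turn [-230.6   86.6   23.2]
shift after turn [230.6 -86.6  23.2]
```

>>> arm_command(
  rows=[
    [-33,12,0,0,0,0.003,0],
    [-33,12,0,0,0,0,0],
    [-33,12,0,0,0,0,0],
    [-33,12,0,0,0,0,0],
    [-33,12,0,0,0,0,0],
  ],
)

```text
time: 18.1
tcp_pos: [0.5486, -0.1516, 0.1132]
tool_rot: [-2.35, -2.084, 0.0]
wrist_force: [1.2, 0.3, -0.6]
width: 0.0063
gripper_force: 88.4
```

>>> arm_command(
  rows=[
    [-33,13,0,0,0,0,0],
    [-32.5,13,0,0,0,0,0],
    [0,0,10,0,0,0,0],
    [0,0,13,0,0,0,0],
    [0,0,0,0,0,0,0],
  ],
)

```text
time: 18.6
tcp_pos: [0.5649, -0.2169, 0.0882]
tool_rot: [-2.348, -2.082, 0.002]
wrist_force: [-1.2, 0.3, -1.1]
width: 0.0061
gripper_force: 88.4
```

>>> arm_command(
  rows=[
    [0,0,0,0,0,0,0],
    [0,0,0,0,0,0,0],
    [0,0,0,0,0,0,0],
    [0,0,0,0,0,0,0],
    [0,0,0,0,0,0,0],
  ],
)

```text
time: 19.1
tcp_pos: [0.5666, -0.2182, 0.0907]
tool_rot: [2.351, 2.083, 0.0]
wrist_force: [0.1, -0.1, -0.4]
width: 0.0061
gripper_force: 88.4
```

```bash
python3 go.py .5672 -.2184 .075 -.119;  python3 - <<'E'
from plant import env
import cv2,numpy as np,pickle
c=env.read_camera('scene')['frame'][:,:,::-1]
cv2.imwrite('pics/g6.png',cv2.resize(c[190:290,320:450],None,fx=6,fy=6,interpolation=cv2.INTER_CUBIC))
from fit import *
f=lambda P:((proj('scene',P)-[320,190])*6).round(0).tolist()
o=env.get_obs();x,y,z=o['tcp_pos'];z=z-.0135
def box(x,y,a,z0,pts):
    c,s=np.cos(a),np.sin(a);return [[x+(c*p-s*q)/1e3,y+(s*p+c*q)/1e3,z0+z/1e3] for p,q,z in pts]
print('cover -+,--,+-,++',f(box(x,y,-.119,z,[(-34,40,6.5),(-34,-40,6.5),(34,-40,6.5),(34,40,6.5)])))
print('reader',f(box(.5672,-.2184,-.1191,0,[(-36,42,30),(-36,-42,30),(36,-42,30),(36,42,30),(-42,-56,10),(42,-56,10),(0,43,53),(0,-43,53)])))
E
```

```text
turn [ 0.0004  0.0002 -0.0017] q6 -0.345
turn [ 3.0000e-04 -6.0000e-04  3.1399e+00] q6 -0.345
t 19.1 tcp [ 566.6 -218.2   90.7] shift now [-0.1  0.6 15.7] F [ 0.1 -0.1 -0.4] w 6.1 gf 88.4
shift after turn [-0.1  0.6 15.7]
shift after turn [ 0.1 -0.6 15.7]
cover -+,--,+-,++ [[185.0, 291.0], [293.0, 400.0], [422.0, 344.0], [311.0, 241.0]]
reader [[175.0, 381.0], [284.0, 496.0], [418.0, 436.0], [305.0, 326.0], [289.0, 555.0], [444.0, 484.0], [242.0, 314.0], [358.0, 428.0]]
```

View pics/g6.png

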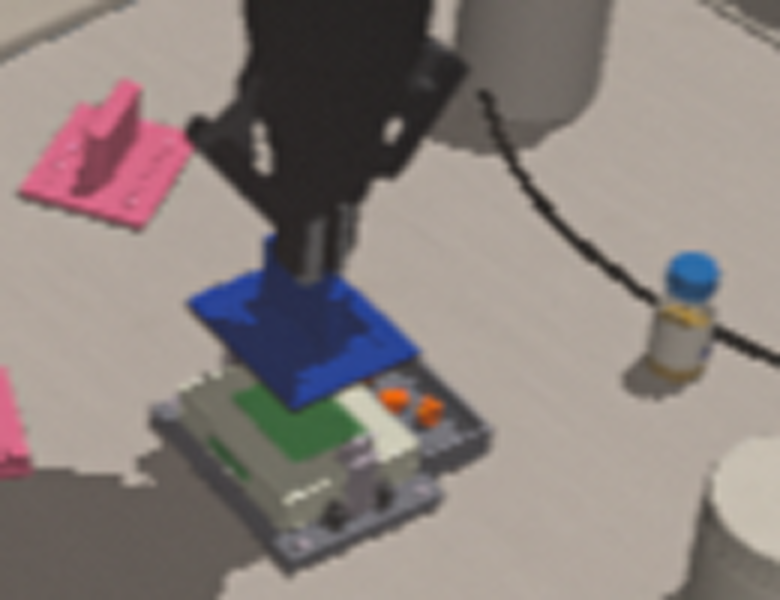

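The cover is held level over the deck, with corners at (190,300), (295,405) and (418,352). That matches the predictions with the same small offset as the reader. Now I'll lower it.

>>> arm_command(
  rows=[
    [0,0.6,8,0,0,0,0],
    [0,0,8,0,0,0,0],
    [0,0,4,0,0,0,0],
    [0,0,0,0,0,0,0],
    [0,0,0,0,0,0,0],
  ],
)

```text
time: 19.65
tcp_pos: [0.567, -0.2183, 0.0702]
tool_rot: [-2.351, -2.083, 0.0]
wrist_force: [0.1, -0.7, 0.3]
width: 0.0062
gripper_force: 88.4
```

>>> arm_command(
  rows=[
    [0,0,2,0,0,0,0],
    [0,0,2,0,0,0,0],
    [0,0,2,0,0,0,0],
    [0,0,2,0,0,0,0],
    [0,0,0,0,0,0,0],
  ],
)

```text
time: 20.15
tcp_pos: [0.5669, -0.2183, 0.0621]
tool_rot: [-2.351, -2.083, 0.0]
wrist_force: [-0.8, 0.1, -0.9]
width: 0.0057
gripper_force: 88.4
```

>>> arm_command(
  rows=[
    [0,0,1.5,0,0,0,0],
    [0,0,1.5,0,0,0,0],
    [0,0,1.5,0,0,0,0],
    [0,0,0,0,0,0,0],
    [0,0,0,0,0,0,0],
  ],
)

```text
time: 20.65
tcp_pos: [0.5672, -0.2186, 0.058]
tool_rot: [2.351, 2.083, 0.0]
wrist_force: [-0.9, -3.1, 2.4]
width: 0.006
gripper_force: 89.2
```

>>> arm_command(
  rows=[
    [0,0,1.5,0,0,0,0],
    [0,0,1.5,0,0,0,0],
    [0,0,1.5,0,0,0,0],
    [0,0,0,0,0,0,0],
    [0,0,0,0,0,0,0],
  ],
)

```text
time: 21.15
tcp_pos: [0.5675, -0.2189, 0.0538]
tool_rot: [2.351, 2.082, 0.0]
wrist_force: [-1.1, -4.2, 8.9]
width: 0.0062
gripper_force: 88.7
```

>>> arm_command(
  rows=[
    [-1,0,0,0,0,0,0],
    [0,0,1,0,0,0,0],
    [0,0,1,0,0,0,0],
    [0,0,0,0,0,0,0],
    [0,0,0,0,0,0,0],
  ],
)

```text
time: 21.65
tcp_pos: [0.5675, -0.22, 0.0519]
tool_rot: [2.351, 2.082, 0.0]
wrist_force: [-1.1, -4.8, 9.1]
width: 0.006
gripper_force: 88.9
```

>>> arm_command(
  rows=[
    [0,0,1,0,0,0,0],
    [0,0,1,0,0,0,0],
    [0,0,1,0,0,0,0],
    [0,0,0,0,0,0,0],
    [0,0,0,0,0,0,0],
  ],
)

```text
time: 22.15
tcp_pos: [0.5679, -0.2201, 0.0494]
tool_rot: [2.35, 2.081, 0.001]
wrist_force: [-0.3, -4.7, 14.1]
width: 0.006
gripper_force: 89.0
```

>>> arm_command(
  rows=[
    [-1,0,0,0,0,0,0],
    [0,0,1,0,0,0,0],
    [0,0,1,0,0,0,0],
    [0,0,0,0,0,0,0],
    [0,0,0,0,0,0,0],
  ],
)

```text
time: 22.65
tcp_pos: [0.5682, -0.2209, 0.0487]
tool_rot: [2.349, 2.081, 0.002]
wrist_force: [-4.7, -0.8, 36.0]
width: 0.006
gripper_force: 96.6
```

>>> arm_command(
  rows=[
    [0,0,1,0,0,0,0],
    [0,0,1,0,0,0,0],
    [0,0,1,0,0,0,0],
    [0,0,0,0,0,0,0],
    [0,0,0,0,0,0,0],
  ],
)

```text
time: 23.15
tcp_pos: [0.5669, -0.2202, 0.0435]
tool_rot: [2.352, 2.083, 0.0]
wrist_force: [-0.7, 1.5, 8.9]
width: 0.0059
gripper_force: 95.0
```

>>> arm_command(
  rows=[
    [0,0,0.5,0,0,0,0],
    [0,0,0.5,0,0,0,0],
    [0,0,0,0,0,0,0],
    [0,0,0,0,0,0,0],
    [0,0,0,0,0,0,0],
  ],
)

```text
time: 23.65
tcp_pos: [0.567, -0.2202, 0.0434]
tool_rot: [2.351, 2.083, 0.001]
wrist_force: [-4.0, 2.6, 24.0]
width: 0.0058
gripper_force: 99.2
```

```bash
python3 go.py .5672 -.2184 .0435 -.119
```

```text
turn [ 0.0007  0.     -0.002 ] q6 -0.348
turn [ 0.0000e+00 -1.1000e-03  3.1396e+00] q6 -0.348
t 23.65 tcp [ 567.  -220.2   43.4] shift now [ 1.8 -0.  -0.1] F [-4.   2.6 24. ] w 5.8 gf 99.2
shift after turn [ 1.8 -0.  -0.1]
shift after turn [-1.8  0.  -0.1]
```

>>> arm_command(
  rows=[
    [0.5,0,0.5,0,0,0,0],
    [0,0,0,0,0,0,0],
    [0,0,0,0,0,0,0],
    [0,0,0,0,0,0,0],
    [0,0,0,0,0,0,0],
  ],
)

```text
time: 24.15
tcp_pos: [0.567, -0.2202, 0.0433]
tool_rot: [2.351, 2.082, 0.0]
wrist_force: [-7.0, 0.3, 31.2]
width: 0.0061
gripper_force: 100.9
```

>>> arm_command(
  rows=[
    [0,0,-0.3,0,0,0,0],
    [0,0,0,0,0,0,0],
    [0,0,0,0,0,0,0],
    [0,0,0,0,0,0,0],
    [0,0,0,0,0,0,0],
  ],
)

```text
time: 24.65
tcp_pos: [0.567, -0.2202, 0.0433]
tool_rot: [2.351, 2.082, 0.0]
wrist_force: [-6.5, -0.3, 27.1]
width: 0.0059
gripper_force: 99.8
```

```bash
python3 -c "
from plant import env
print(env.hand_in())"
```

```text
the job is handed in; nothing more can be done
None
```

The job is handed in, with no verdict returned: the chips are in the gutter, the scraper stands clear on the worktop, and the cover is held down at about 27 N; both catches snapping is inferred from the force drop and hard stop at the expected height.

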